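# Fit the crank on the grain mill and wind it

## Robot

A 6-joint arm with a two-finger parallel gripper is mounted at the origin on a cart in front of the work surface, level with it; the furniture and walls round the work are solid. World frame = base frame: x ahead of the robot, y to its left, z up, the work surface at z = 0. Lengths are in m, angles in rad, forces in N, time in s.
With the tool pointing down it reaches from about 0.35 to 0.775 m from the base axis. Payload 7.3 kg.
Tool frame: the origin (TCP) lies midway between the tips of the shut fingers; the grasp point (between the pads) lies 19 mm behind it (robot.grip_depth is the z of the grasp point in the tool frame, in m); z points along the fingers, y is the line along which they close (so a half turn about z gives the same grasp; the last joint's range is limited). The gripper opens to 92 mm and grips with 3 to 60 N. Pads are 19 mm wide; open, the fingers measure 130 mm over their backs; the gripper's body (75 mm by 190 mm) begins 47 mm behind the grasp point.
Start: joints at [1.011, 0.342, 1.524, -0, 1.275, -0.146], TCP at [0.211, 0.481, 0.227] pointing down, gripper open.
Joint ranges: [-2.53, 2.53], [-0.77, 2.02], [0.04, 2.7], [-1, 4.14], [0.28, 2.66], [-3.11, 3.11]. Speed limits (rad/s): [2.57, 2.57, 3.14, 3.14, 3.14, 3.14].

## Interface

Orientations are given as [roll, pitch, yaw] about the fixed x, y, z axes, in that order (R = Rz(yaw) Ry(pitch) Rx(roll)).
In Python, from cell import robot, viewer gives the robot as it stands.
- The arm moves only by the tool step_arm, never from a script. Its argument "increments" is a list of rows, each an object with "delta_pos": the shift along the tool's x, y, z in cm, a list of three; "dr": the turn, a rotation vector about the tool's x, y, z in degrees, a list of three; "fingers": the closure, from -1 (fully open) to 1 (shut), so that 0 is half open. In form: [{"delta_pos": [tx, ty, tz], "dr": [wx, wy, wz], "fingers": fingers}, ...]. A call has exactly 5 rows; each row is the pose to reach, as a shift and turn from the pose commanded when the call began, along the tool's axes at that moment; what a row does not reach only later rows make up. A row lasts 1/8 s, in which the tool goes at most 62.5 mm and 10.7 degrees, less where a joint would pass 70% of its speed; a pose out of reach is approached as far as the arm can. A call with a gripper value outside its range is refused whole. The fingers move at their own pace and stop on an object; "newtons" is the grip in N (left out, the last holds). Time passes only in rows, so rows that repeat a pose let the fingers close, or fill a call up. It gives the time, the measured TCP pose, the force, the opening and the grip force at its end, in the units of the state.
- robot.observe(): the state, without advancing time (a new reading comes with each control period).
- viewer.read_camera(name): name is "scene" or "top" or "wrist"; returns the picture (384x512x3 uint8, red, green, blue); there is no depth.
- viewer.camera_params(name): a dict with "K" (3x3 intrinsics, pixels), "k1" (the pictures are not rectified: a ray, as slopes to the right and down, at radius r is drawn at 1 + k1 r^2 times it, then the intrinsics apply), "T" (4x4, takes a point from camera to world coordinates). Camera axes: x right, y down, z forward; pixel columns grow to the right and rows downward; lengths in m; the calibration is good to about 2 mm. A picture is of the moment at which its call begins: read the wrist's pose just before it. camera_params takes no time and is no camera call; for the wrist camera it gives the pose at the moment of the call.
- robot.hand_in(): hands the job in; it is judged then, once.
The state is a dict: "time": time; "qpos": joint angles; "qvel": joint speeds; "joint_efforts": joint torques, N m; "tool_pos": TCP position; "tool_rot": TCP orientation; "contact_force": force on the tool from outside, world axes, zero at the start; "torque": the same for the moment, N m; "opening": finger opening in m; "grip_force": force on a finger pad.
Only numpy, scipy, OpenCV 4.12 (cv2) and the standard library are available. Lean on these libraries where they do the work, as an engineer would, in place of code of your own. Each camera call takes 0.05 s, during which the arm holds its last target. There are 200 camera calls.

## Task

Take the larger of the two loose cranks, fit its socket down onto the square shaft on top of the wooden grain mill until it sits fully home, and wind it round clockwise (seen from above) through at least two full turns. Then let go, leaving the crank sitting on the shaft.

Things in the scene. Friction and masses are not known exactly. Their poses are not given: they have to be found in the camera images.
- crank_knob (a point): Centre of the larger crank's upright wooden knob (22 mm diameter, 46 mm tall, 3 mm above the arm; spins on its pin with slight friction, 0.03 N m). Frame fixed to the crank: z up, x along the arm from hub to knob. The crank (0.18 kg) starts standing on its hub, socket down; knob axis 70 mm from hub axis. The smaller crank nearby (28 mm hub, 15 mm knob on a 38 mm arm) does not fit the mill.
- crank_socket (a point): Centre of the underside of the larger crank's square dark-metal hub (40 x 40 mm, 36 mm high; the 8 mm thick arm is flush with its top), at the mouth of its square socket: 22 x 22 mm, 31 mm deep, sides parallel to hub and arm. Same axes as crank_knob; 70 mm from the knob's axis, 62 mm below the knob's centre.
- shaft_seat (a point): On the fixed mill's vertical shaft axis, on top of the round steel shoulder (54 mm across, 138 mm above the worktop) where the hub rests when home. Above it the square shaft: 18 x 18 mm for 15 mm, then tapering to 9 x 9 mm over 13 mm. x, y square to the shaft's sides and turn with it, z up; the crank fits in any quarter turn. Mill: wooden box 96 mm high, foot 150 x 140 mm, metal bell.
- mill_shaft (a joint): Angle of the mill's shaft in rad, growing clockwise seen from above, no stops; 2 pi is one full turn. It starts between 0 and 0.5, turns with friction (0.12 N m) and stays where it is left. The crank has up to 15 degrees of play on it either way.
There are look-alikes about, which are no part of the job. What is shaped like the part that bears crank_knob but red is not meant.

How it is judged:
By the outcome, as a careful person would: the job done as asked, in the order asked, and still so for the second after the job is handed in, with the robot touching nothing.
It also fails if it takes over 72 s, if anything falls off the work surface, if the arm or the gripper's body presses on something with over 40 N, if the wrist force passes 120 N, or if a joint passes its speed limit or range.

## Working session

There is one attempt and no reset: what is moved stays moved. The work goes in short steps, Python scripts to look and compute and a tool call to move; the robot and the scene stay as the last step left them, time stands still between calls to the robot, and variables do not carry over. Pictures are saved under pics/ and viewed, at most 10 in all, crops included, and the job is handed in when it is done.

Besides the shell and the picture viewer there is one more tool, called after "Call:" by a JSON object that holds its "api" and its "payload", one argument or row to a line. step_arm: Moves the arm, as the interface text tells. Its arguments: {"type":"object","properties":{"increments":{"type":"array"},"newtons":{"type":"number"}},"required":["increments"]}

```bash
mkdir -p pics; ls
cat > h.py <<'E'
import numpy as np, cv2
from cell import robot, viewer
def snap(n,f):
    P=viewer.camera_params(n); im=viewer.read_camera(n); np.save(f'pics/{f}.npy',im)
    cv2.imwrite(f'pics/{f}.png',im[:,:,::-1]); return im,P
def ray(P,u,v):
    K=P['K'];d=np.array([(u-K[0][2])/K[0][0],(v-K[1][2])/K[1][1]]);s=d.copy()
    for _ in range(20): s=d/(1+P['k1']*(s@s))
    T=np.array(P['T']);return T[:3,3],T[:3,:3]@np.array([s[0],s[1],1])
def onz(P,u,v,z):
    o,d=ray(P,u,v);return o+d*(z-o[2])/d[2]
def proj(P,p):
    T=np.array(P['T']);c=T[:3,:3].T@(np.array(p)-T[:3,3]);s=c[:2]/c[2];s=s*(1+P['k1']*(s@s))
    K=P['K'];return np.array([K[0][0]*s[0]+K[0][2],K[1][1]*s[1]+K[1][2]])
E
python3 - <<'E'
from h import *
a,P=snap('scene','s0');b,Q=snap('top','t0');print(P,Q)
print(robot.observe())
E
```

```text
pics
{'K': array([[373.30803092,   0.        , 256.20179857],
       [  0.        , 373.30803092, 195.49272951],
       [  0.        ,   0.        ,   1.        ]]), 'k1': 0.0011658701333513355, 'T': array([[ 4.62091067e-01, -5.59416774e-01,  6.88131323e-01,
        -9.65198072e-02],
       [-8.86831974e-01, -2.90660121e-01,  3.59229376e-01,
        -4.37285152e-01],
       [-9.46605224e-04, -7.76253545e-01, -6.30420128e-01,
         6.38732052e-01],
       [ 0.00000000e+00,  0.00000000e+00,  0.00000000e+00,
         1.00000000e+00]])} {'K': array([[360.72763508,   0.        , 258.22159383],
       [  0.        , 360.72763508, 193.20665172],
       [  0.        ,   0.        ,   1.        ]]), 'k1': -0.08469436443206661, 'T': array([[-0.01102167, -0.99917067,  0.03919814,  0.4547257 ],
       [-0.99907289,  0.01263512,  0.0411548 , -0.1499731 ],
       [-0.04161594, -0.0387082 , -0.99838359,  0.975768  ],
       [ 0.        ,  0.        ,  0.        ,  1.        ]])}
{'time': 0.1, 'qpos': array([ 1.01099551e+00,  3.42669521e-01,  1.52491273e+00, -5.56722467e-06,
        1.27541779e+00, -1.45996919e-01]), 'qvel': array([-5.45248081e-04, -1.76316274e-03, -2.92568795e-03, -7.76177735e-04,
        1.63534145e-03,  6.49854713e-05]), 'joint_efforts': array([ 1.08484714e-03, -4.32006347e+01, -2.44693476e+01,  7.17545184e-02,
        5.25399204e-02,  1.62126662e-05]), 'tool_pos': array([0.21088364, 0.48038509, 0.22610898]), 'tool_rot': array([-3.14019947e+00, -1.99476972e-04,  2.72779025e+00]), 'contact_force': array([ 0.28798868, -0.54297077,  1.35620392]), 'torque': array([-0.01256843, -0.04707215, -0.00171016]), 'grip_force': 0.0, 'opening': 0.09199284895318559}
```

View pics/s0.png

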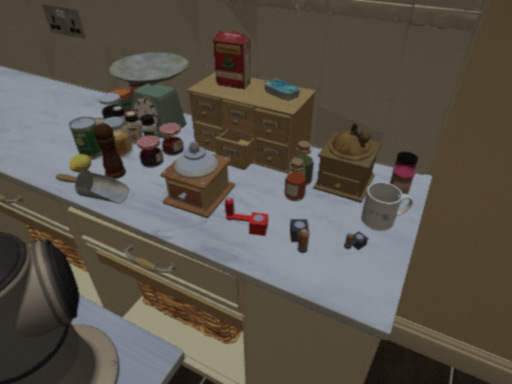

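View pics/t0.png

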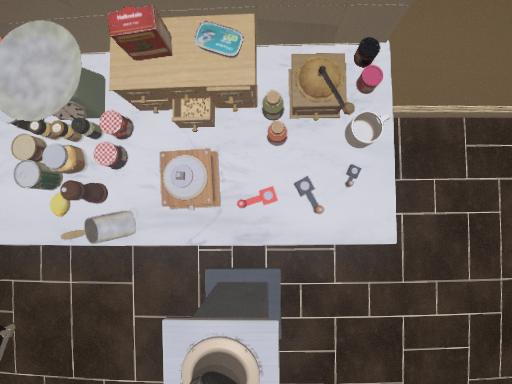

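Top view candidates:
- Dark large crank: hub (304,186), knob (319,209).
- Red look-alike: hub (268,195), knob (241,204).
- Small crank: hub (354,170), knob (349,182).
- Fixed crank on the back mill: (322,71)–(348,107).

I choose the large dark one. The mill with the free shaft is at top (181,176). Next I check the crank and shaft in a close crop.

Run:
```python
import numpy as np,cv2
b=np.load('pics/t0.npy');
A=cv2.resize(b[160:225,275:370,::-1],None,fx=7,fy=7,interpolation=cv2.INTER_CUBIC)[:420,:400]
B=cv2.resize(b[150:210,155:212,::-1],None,fx=7,fy=7,interpolation=cv2.INTER_CUBIC)[:420,:399]
cv2.imwrite('pics/c0.png',np.hstack([A,B]))
```

```text
(no output)
```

View pics/c0.png

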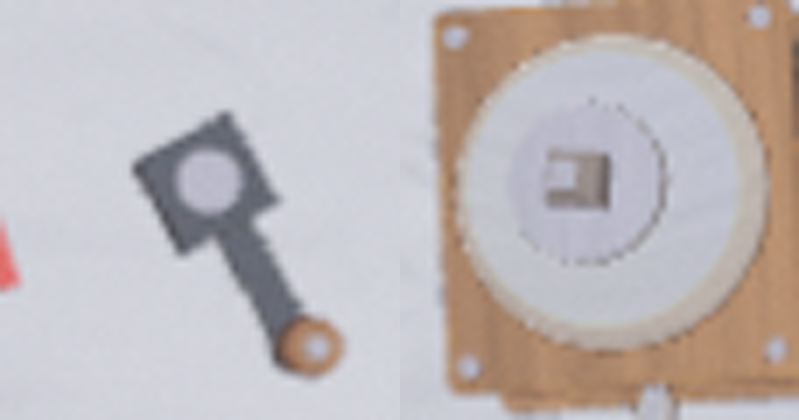

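Run:
```python
from h import *
P=viewer.camera_params('top');S=viewer.camera_params('scene')
hub=onz(P,304.6,186.1,.036);kn=onz(P,319.6,209.6,.085)
d=kn-hub;print('hub',hub,'knob',kn,np.hypot(*d[:2]),np.degrees(np.arctan2(d[1],d[0])))
f=lambda x,y:(155+(x-400)/7,150+y/7)
tip=onz(P,*f(563,176),.166);sh=onz(P,*f(588,183),.138)
base=[onz(P,*f(x,y),.138) for x,y in((610,210),(546,210),(610,150))]
print('tip',tip,'sh',sh,base)
for n,p in(('hub',hub),('knob',kn),('tip',tip),('sh',sh)): print(n,proj(S,p))
for n,u,v,z in(('cab',125,88,.2),('cabR',255,95,.2),('jar',128,155,.05),('scoop',110,240,.03),('redbox',150,60,.3)): print(n,onz(P,u,v,z)[:2])
im=np.load('pics/t0.npy')
# colour centroids
b=im[150:220,275:340].astype(int);m=(b.max(2)<130)
cs,_=cv2.findContours(m.astype(np.uint8),0,1);c=max(cs,key=cv2.contourArea);print(cv2.boundingRect(c),cv2.minAreaRect(c))
s=np.load('pics/s0.npy')
A=cv2.resize(s[205:255,270:340,::-1],None,fx=6,fy=6,interpolation=2)[:300,:400];B=cv2.resize(s[138:188,170:237,::-1],None,fx=6,fy=6,interpolation=2)[:300,:400]
cv2.imwrite('pics/c1.png',np.hstack([A,B]))
```

```text
hub [ 0.50859434 -0.23217337  0.036     ] knob [ 0.44746516 -0.26380205  0.085     ] 0.06882696004942483 -152.6426329533416
tip [0.53011636 0.06567331 0.166     ] sh [0.53021223 0.06454299 0.138     ] [array([0.52096647, 0.05701386, 0.138     ]), array([0.52130754, 0.07898395, 0.138     ]), array([0.54125319, 0.05698638, 0.138     ])]
hub [298.37476671 225.41798276]
knob [302.78456975 231.17300716]
tip [192.18378566 142.24429187]
sh [193.81175453 152.10088431]
cab [0.72675513 0.18048842]
cabR [ 0.70068568 -0.11330411]
jar [0.59691681 0.23294837]
scoop [0.37037259 0.29132189]
redbox [0.74634802 0.08818739]
(19, 27, 24, 36) ((33.7834358215332, 45.436302185058594), (35.99372100830078, 15.004034042358398), 61.38954162597656)
```

View pics/c1.png

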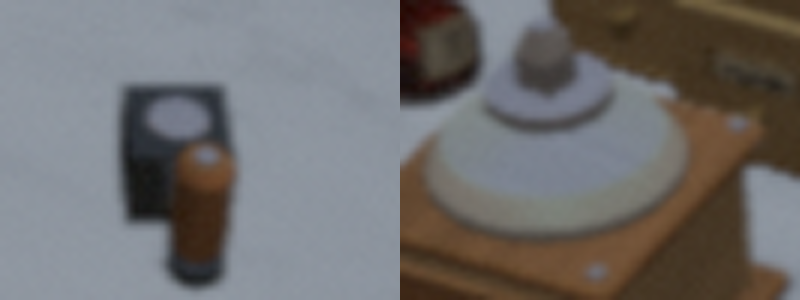

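The scene crop agrees with the top view to about 1.5 px: hub near (299.7,224.7), tip near (193.7,142.7). The crank is dark, with a square hub and a wooden knob, and the shaft is square and tapered. I'll go over the mill for a wrist look first, then to the crank.

```bash
cat >> h.py <<'E'
from scipy.spatial.transform import Rotation as Ro
def state():
    o=robot.observe();print('t',round(o['time'],2),'p',o['tool_pos'].round(4),'rpy',np.degrees(o['tool_rot']).round(2),'F',o['contact_force'].round(1),'open',round(o['opening'],4),'grip',round(o['grip_force'],1));return o
def go(wps,start=None):
    "wps: x,y,z,yawdeg ; prints one tool-frame delta per waypoint, each from the previous"
    if start is None:
        o=robot.observe();p=o['tool_pos'];R=Ro.from_euler('xyz',o['tool_rot'])
    else: p=np.array(start[:3]);R=Ro.from_euler('xyz',[180,0,start[3]],degrees=True)
    for w in wps:
        R2=Ro.from_euler('xyz',[180,0,w[3]],degrees=True)
        print(w,'d cm',(R.inv().apply(np.array(w[:3])-p)*100).round(2),'dr',np.degrees((R.inv()*R2).as_rotvec()).round(2))
        p,R=np.array(w[:3]),R2
E
python3 - <<'E'
from h import *
go([(.37,.275,.33,104),(.50,.065,.33,52),(.50,.065,.33,27.4)])
print(viewer.camera_params('wrist'))
E
```

```text
(0.37, 0.275, 0.33, 104) d cm [-22.83 -12.42 -10.38] dr [-8.000e-02  3.000e-02  5.229e+01]
(0.5, 0.065, 0.33, 52) d cm [-23.52   7.53   0.  ] dr [-0. -0. 52.]
(0.5, 0.065, 0.33, 27.4) d cm [0. 0. 0.] dr [-0.  -0.  24.6]
{'K': array([[321.96074012,   0.        , 255.80139478],
       [  0.        , 321.96074012, 190.13076969],
       [  0.        ,   0.        ,   1.        ]]), 'k1': -0.004758058369973619, 'T': array([[ 0.40180186,  0.88400675,  0.23892955,  0.14675024],
       [ 0.9157232 , -0.38716814, -0.10747951,  0.50891703],
       [-0.00250671,  0.26197881, -0.96507037,  0.38417329],
       [ 0.        ,  0.        ,  0.        ,  1.        ]])}
```

Call:
{"api": "step_arm", "payload": {
  "increments": [
    {"delta_pos": [-3.5,-2,-3],"dr": [0,0,10.4],"fingers": -1},
    {"delta_pos": [-8.5,-4.7,-5.5],"dr": [0,0,20.8],"fingers": -1},
    {"delta_pos": [-13.3,-7.3,-7.5],"dr": [0,0,31.2],"fingers": -1},
    {"delta_pos": [-18.1,-9.9,-9],"dr": [0,0,41.6],"fingers": -1},
    {"delta_pos": [-22.8,-12.4,-10.4],"dr": [0,0,52],"fingers": -1}
  ]
}}

```text
time: 0.72
tool_pos: [0.3707, 0.2739, 0.3311]
tool_rot: [3.142, -0.0, 1.814]
contact_force: [1.0, 0.5, 0.2]
opening: 0.0918
grip_force: 0.0
```

Call:
{"api": "step_arm", "payload": {
  "increments": [
    {"delta_pos": [-5.2,1.6,0],"dr": [0,0,10.4],"fingers": -1},
    {"delta_pos": [-10.5,3.3,0],"dr": [0,0,20.8],"fingers": -1},
    {"delta_pos": [-15.5,5,0],"dr": [0,0,31.2],"fingers": -1},
    {"delta_pos": [-20,6.5,0],"dr": [0,0,41.6],"fingers": -1},
    {"delta_pos": [-23.5,7.5,0],"dr": [0,0,52],"fingers": -1}
  ]
}}

```text
time: 1.35
tool_pos: [0.5013, 0.0644, 0.3302]
tool_rot: [-3.141, 0.001, 0.905]
contact_force: [0.2, 0.4, 0.2]
opening: 0.092
grip_force: 0.0
```

Run:
```python
from h import *
o=state();im,P=snap('wrist','w0')
import json;json.dump({k:np.array(v).tolist() for k,v in P.items()},open('pics/w0.json','w'))
u,v=proj(P,[.53,.0655,.15]).astype(int);print(u,v)
c=im[max(0,v-60):v+60,max(0,u-75):u+75,::-1];cv2.imwrite('pics/w0c.png',cv2.resize(c,None,fx=5,fy=5,interpolation=2))
```

```text
t 1.35 p [0.5013 0.0644 0.3302] rpy [-1.7996e+02  3.0000e-02  5.1880e+01] F [0.2 0.4 0.2] open 0.092 grip 0.0
276 153
```

View pics/w0c.png

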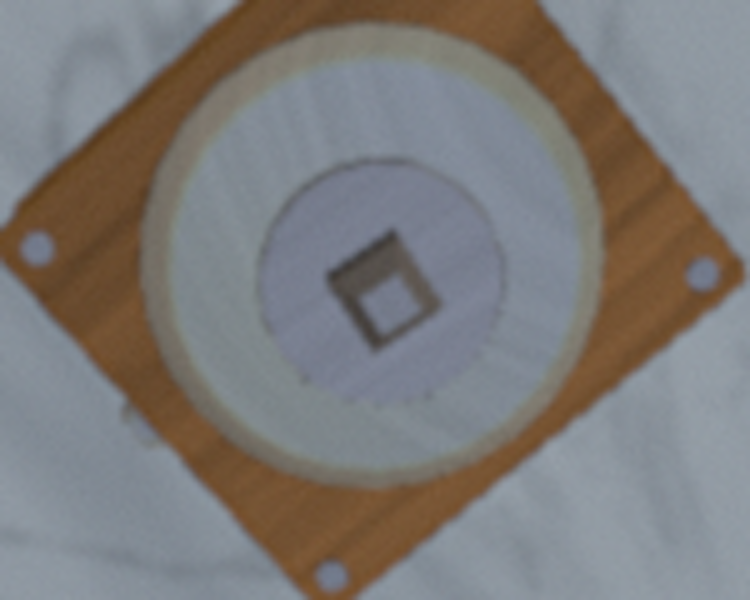

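The wrist crop shows the square shaft with its tip centre at crop (391,304), which is picture (279.2,153.8). The shoulder centre is at about (277.2,149.4).

Run:
```python
from h import *
import json
P={k:np.array(v) for k,v in json.load(open('pics/w0.json')).items()}
g=lambda x,y,z:onz(P,201+x/5,93+y/5,z)
print('tip',g(391,304,.166),'sh',g(381,282,.138))
c=[g(x,y,.153) for x,y in((327,277),(396,230),(440,302),(375,352))]
print(np.mean(c,0))
for i in range(4):
    e=c[(i+1)%4]-c[i];print(np.hypot(*e[:2]),np.degrees(np.arctan2(e[1],e[0]))%90)
t=[g(x,y,.166) for x,y in((357,302),(405,270),(427,306),(380,340))]
for i in range(4):
    e=t[(i+1)%4]-t[i];print('t',np.hypot(*e[:2]),np.degrees(np.arctan2(e[1],e[0]))%90)
go([(.47,-.11,.27,36),(.505,-.232,.17,27)])
```

```text
tip [0.5325878  0.06590297 0.166     ] sh [0.53267589 0.06641079 0.138     ]
[0.53270877 0.06681757 0.153     ]
0.017212805032973694 86.35772165164373
0.01774117153625965 84.30652225180417
0.017119964594433344 0.21053814381446045
0.018886868645207326 84.83020139587852
t 0.011495862233126616 85.97909321991958
t 0.00857802112030329 84.204222234726
t 0.01163248887071164 88.45228907573349
t 0.009084309831077796 83.50926354236252
(0.47, -0.11, 0.27, 36) d cm [-15.42   8.12   6.02] dr [ 0.09  0.11 15.32]
(0.505, -0.232, 0.17, 27) d cm [-4.34 11.93 10.  ] dr [ 0. -0.  9.]
```

The shaft is at about (0.532, 0.066) with its sides turned −4.5°. Next I move over the crank.

Call:
{"api": "step_arm", "payload": {
  "increments": [
    {"delta_pos": [-4,3.2,1],"dr": [0,0,5],"fingers": -1},
    {"delta_pos": [-8.5,6.9,4],"dr": [0,0,10],"fingers": -1},
    {"delta_pos": [-13,10.5,7.5],"dr": [0,0,15],"fingers": -1},
    {"delta_pos": [-17.5,14.2,11],"dr": [0,0,20],"fingers": -1},
    {"delta_pos": [-21,17,14],"dr": [0,0,24.9],"fingers": -1}
  ]
}}

```text
time: 2.02
tool_pos: [0.5064, -0.2013, 0.1923]
tool_rot: [3.142, -0.0, 0.476]
contact_force: [0.6, 0.3, 0.3]
opening: 0.092
grip_force: 0.0
```

Run:
```python
from h import *
o=state();im,P=snap('wrist','w1');print(robot.observe()['qpos'].round(3))
import json;json.dump({k:np.array(v).tolist() for k,v in P.items()},open('pics/w1.json','w'))
print(proj(P,[.5086,-.232,.036]),proj(P,[.4475,-.264,.085]))
```

```text
t 2.02 p [ 0.5064 -0.2013  0.1923] rpy [ 1.800e+02 -1.000e-02  2.727e+01] F [0.6 0.3 0.3] open 0.092 grip 0.0
[-0.527  0.416  1.526 -0.003  1.206  0.576]
[283.50551012 187.34324722] [286.72556034 273.46409687]
```

View pics/w1.png

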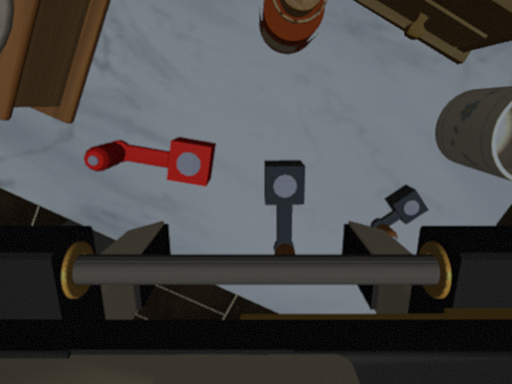

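Wrist picture: the hub cap is at (285,186) with sides parallel to the tool, so the yaw is right. The red crank is at (188,163) and the small crank at (411,207). The fingers close along the picture's horizontal.

Run:
```python
from h import *
import json
P={k:np.array(v) for k,v in json.load(open('pics/w1.json')).items()}
im=np.load('pics/w1.npy').astype(int)
h=onz(P,285,186,.036);print(h)
o=robot.observe();R=Ro.from_euler('xyz',o['tool_rot'])
for n,q in(('hub',h),('small',onz(P,395,195,.03)),('smallknob',onz(P,380,225,.03)),('red',onz(P,213,175,.036))):print(n,R.inv().apply(q-h)*100)
m=((im.max(2)<75)&(im.min(2)>20))[158:206,255:315].astype(np.uint8)
cs,_=cv2.findContours(m,0,1);c=max(cs,key=cv2.contourArea);print(cv2.minAreaRect(c))
go([(h[0],h[1],.10,27.3),(h[0],h[1],.005,27.3)])
```

```text
[ 0.51052113 -0.23266951  0.036     ]
hub [0. 0. 0.]
small [-1.03426708 11.4956633   0.57198545]
smallknob [-4.36392905 10.30009245  0.59388654]
red [ 1.08417706 -7.22884184  0.01522766]
((29.499996185302734, 24.499996185302734), (38.99999237060547, 44.99999237060547), 0.0)
(np.float64(0.5105211328190497), np.float64(-0.23266950560024327), 0.1, 27.3) d cm [-0.59  2.66  8.72] dr [-0.17  0.32 -0.43]
(np.float64(0.5105211328190497), np.float64(-0.23266950560024327), 0.005, 27.3) d cm [ 0.  -0.   9.5] dr [0. 0. 0.]
```

Call:
{"api": "step_arm", "payload": {
  "increments": [
    {"delta_pos": [-0.5,1.3,3],"dr": [0,0,0],"fingers": -0.4},
    {"delta_pos": [-0.6,2.6,7],"dr": [0,0,0],"fingers": -0.4},
    {"delta_pos": [-0.6,2.6,8.7],"dr": [0,0,0],"fingers": -0.4},
    {"delta_pos": [-0.6,2.6,8.7],"dr": [0,0,0],"fingers": -0.4},
    {"delta_pos": [-0.6,2.6,8.7],"dr": [0,0,0],"fingers": -0.4}
  ]
}}

```text
time: 2.7
tool_pos: [0.5137, -0.2256, 0.1071]
tool_rot: [3.141, -0.001, 0.479]
contact_force: [-0.3, -0.8, -0.1]
opening: 0.0644
grip_force: 0.0
```

Run:
```python
from h import *
state();go([(.5105,-.2327,.006,27.3)])
im,P=snap('wrist','w2')
print(proj(P,[.5105,-.2327,.036]))
b=im[90:290,130:430].astype(int)
g=cv2.cvtColor(im,cv2.COLOR_RGB2GRAY)
for v in (150,165,180,195): print(v,g[v,240:330:3])
```

```text
t 2.7 p [ 0.5137 -0.2256  0.1071] rpy [ 1.7995e+02 -4.0000e-02  2.7430e+01] F [-0.3 -0.8 -0.1] open 0.0644 grip 0.0
(0.5105, -0.2327, 0.006, 27.3) d cm [-0.62  0.47 10.11] dr [ 0.05 -0.04  0.13]
[261.78196566 208.56774368]
150 [132 131 131 131 131 131 130 132 131 130 131 130 132 129 131 130 131 131
 131 129 128 127 130 131 130 130 130 131 129 130]
165 [131 130 130 131 131 131 131 132 132 130 132 129 132 130 131 130 131 131
 130 132 131 132 129 129 130 131 130 130 131 132]
180 [ 18  18  15  20  20  17  14  20  16  13  22  13  15  14  19  14 110 128
 129 129 128 128 130 131 132 131 130 129 130 131]
195 [ 40  41  41  39  57  92 105 106 104  98  58  44  38  46  42  39  98 131
 131 132 131 131 130 130 131 129 131 131 130 132]
```

Call:
{"api": "step_arm", "payload": {
  "increments": [
    {"delta_pos": [-0.6,0.5,2],"dr": [0,0,0],"fingers": -0.4},
    {"delta_pos": [-0.6,0.5,5],"dr": [0,0,0],"fingers": -0.4},
    {"delta_pos": [-0.6,0.5,8],"dr": [0,0,0],"fingers": -0.4},
    {"delta_pos": [-0.6,0.5,9.9],"dr": [0,0,0],"fingers": -0.4},
    {"delta_pos": [-0.6,0.5,9.9],"dr": [0,0,0],"fingers": -0.4}
  ]
}}

```text
time: 3.38
tool_pos: [0.51, -0.2325, 0.0071]
tool_rot: [-3.14, 0.001, 0.478]
contact_force: [1.4, 0.1, 0.3]
opening: 0.0642
grip_force: 0.0
```

Call:
{"api": "step_arm", "payload": {
  "increments": [
    {"delta_pos": [0,0,0],"dr": [0,0,0],"fingers": 0.1},
    {"delta_pos": [0,0,0],"dr": [0,0,0],"fingers": 0.4},
    {"delta_pos": [0,0,0],"dr": [0,0,0],"fingers": 0.4},
    {"delta_pos": [0,0,0],"dr": [0,0,0],"fingers": 0.4},
    {"delta_pos": [0,0,0],"dr": [0,0,0],"fingers": 0.4}
  ],
  "newtons": 35
}}

```text
time: 4.0
tool_pos: [0.5107, -0.233, 0.0082]
tool_rot: [3.141, -0.001, 0.478]
contact_force: [-1.2, 1.6, 5.7]
opening: 0.0402
grip_force: 35.0
```

Run:
```python
from h import *
o=state();p=o['tool_pos']
go([(p[0],p[1],.25,27.4),(.532,.066,.25,-4.5)])
```

```text
t 4.0 p [ 0.5107 -0.233   0.0082] rpy [ 1.7994e+02 -5.0000e-02  2.7390e+01] F [-1.2  1.6  5.7] open 0.0402 grip 35.0
(np.float64(0.5106677742494473), np.float64(-0.23297466122707458), 0.25, 27.4) d cm [ 2.000e-02  2.000e-02 -2.418e+01] dr [ 0.06 -0.05 -0.01]
(0.532, 0.066, 0.25, -4.5) d cm [ 15.65 -25.56  -0.  ] dr [ 0.  -0.  31.9]
```

Call:
{"api": "step_arm", "payload": {
  "increments": [
    {"delta_pos": [0,0,-2],"dr": [0,0,0],"fingers": 0.4},
    {"delta_pos": [0,0,-6.5],"dr": [0,0,0],"fingers": 0.4},
    {"delta_pos": [0,0,-12],"dr": [0,0,0],"fingers": 0.4},
    {"delta_pos": [0,0,-18],"dr": [0,0,0],"fingers": 0.4},
    {"delta_pos": [0,0,-24],"dr": [0,0,0],"fingers": 0.4}
  ]
}}

```text
time: 4.62
tool_pos: [0.5098, -0.2326, 0.249]
tool_rot: [-3.141, 0.0, 0.478]
contact_force: [0.9, -0.7, -1.4]
opening: 0.0396
grip_force: 35.0
```

Call:
{"api": "step_arm", "payload": {
  "increments": [
    {"delta_pos": [3,-4.9,0],"dr": [0,0,6.4],"fingers": 0.4},
    {"delta_pos": [6,-9.8,0],"dr": [0,0,12.8],"fingers": 0.4},
    {"delta_pos": [9,-14.7,0],"dr": [0,0,19.1],"fingers": 0.4},
    {"delta_pos": [12,-19.6,0],"dr": [0,0,25.5],"fingers": 0.4},
    {"delta_pos": [14.4,-23.5,0],"dr": [0,0,31.9],"fingers": 0.4}
  ]
}}

```text
time: 5.25
tool_pos: [0.5295, 0.0443, 0.2472]
tool_rot: [-3.141, 0.0, -0.082]
contact_force: [0.5, -0.3, -1.5]
opening: 0.0395
grip_force: 35.0
```

Call:
{"api": "step_arm", "payload": {
  "increments": [
    {"delta_pos": [0,0,0],"dr": [0,0,0],"fingers": 0.4},
    {"delta_pos": [0,0,0],"dr": [0,0,0],"fingers": 0.4},
    {"delta_pos": [0,0,0],"dr": [0,0,0],"fingers": 0.4},
    {"delta_pos": [0,0,0],"dr": [0,0,0],"fingers": 0.4},
    {"delta_pos": [0,0,0],"dr": [0,0,0],"fingers": 0.4}
  ]
}}

```text
time: 5.88
tool_pos: [0.53, 0.0414, 0.2473]
tool_rot: [-3.142, 0.0, -0.08]
contact_force: [-0.1, 0.7, -1.7]
opening: 0.0399
grip_force: 35.0
```

Run:
```python
from h import *
o=state();go([(.532,.066,.182,-4.5)])
im,P=snap('wrist','w3')
p=o['tool_pos']
print('hub top pred',proj(P,p+[0,0,.028]),'knob',proj(P,p+[-.07,.0055,.077]),'shaft',proj(P,[.532,.066,.166]))
cv2.imwrite('pics/w3c.png',cv2.resize(im[100:340,106:406,::-1],None,fx=2,fy=2))
t,_=snap('top','t3')
```

```text
t 5.88 p [0.53   0.0414 0.2473] rpy [-180.      0.     -4.57] F [-0.1  0.7 -1.7] open 0.0399 grip 35.0
(0.532, 0.066, 0.182, -4.5) d cm [ 0.   -2.47  6.54] dr [-0.    0.   -0.07]
hub top pred [255.54475592 266.25105824] knob [255.80903083 509.01737115] shaft [223.64245589 196.95161367]
```

View pics/w3c.png

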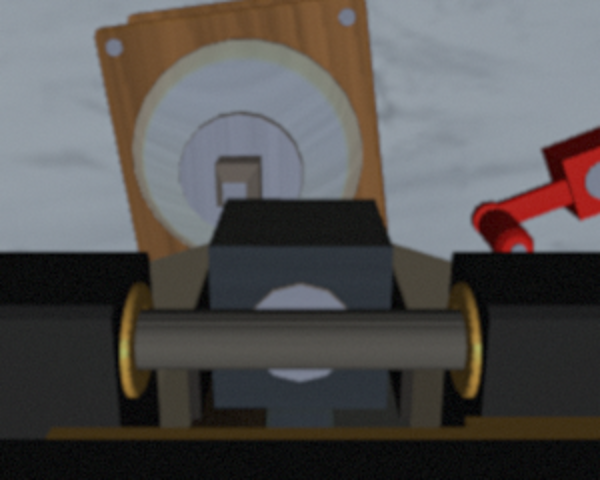

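The hub cap is at picture (256.5,266), within a pixel of where it should be, and its sides are parallel to the shaft's. The shaft tip is at (223,195). I move over it and lower.

Call:
{"api": "step_arm", "payload": {
  "increments": [
    {"delta_pos": [0.1,-1.3,0],"dr": [0,0,0],"fingers": 0.4},
    {"delta_pos": [0.1,-2.5,0.5],"dr": [0,0,0],"fingers": 0.4},
    {"delta_pos": [0.1,-2.5,3],"dr": [0,0,0],"fingers": 0.4},
    {"delta_pos": [0.1,-2.5,5.5],"dr": [0,0,0],"fingers": 0.4},
    {"delta_pos": [0.1,-2.5,6.7],"dr": [0,0,0],"fingers": 0.4}
  ]
}}

```text
time: 6.6
tool_pos: [0.5322, 0.0678, 0.1788]
tool_rot: [3.142, 0.002, -0.078]
contact_force: [-0.0, 0.2, -2.2]
opening: 0.0394
grip_force: 35.0
```

Call:
{"api": "step_arm", "payload": {
  "increments": [
    {"delta_pos": [0,0,0.3],"dr": [0,0,0],"fingers": 0.4},
    {"delta_pos": [0,0,0.7],"dr": [0,0,0],"fingers": 0.4},
    {"delta_pos": [0,0,1.1],"dr": [0,0,0],"fingers": 0.4},
    {"delta_pos": [0,0,1.5],"dr": [0,0,0],"fingers": 0.4},
    {"delta_pos": [0,0,1.8],"dr": [0,0,0],"fingers": 0.4}
  ]
}}

```text
time: 7.22
tool_pos: [0.533, 0.0669, 0.1622]
tool_rot: [-3.141, -0.0, -0.079]
contact_force: [-0.4, 0.7, -2.6]
opening: 0.0398
grip_force: 35.0
```

Call:
{"api": "step_arm", "payload": {
  "increments": [
    {"delta_pos": [0,0,0.3],"dr": [0,0,0],"fingers": 0.4},
    {"delta_pos": [0,0,0.6],"dr": [0,0,0],"fingers": 0.4},
    {"delta_pos": [0,0,0.9],"dr": [0,0,0],"fingers": 0.4},
    {"delta_pos": [0,0,1.2],"dr": [0,0,0],"fingers": 0.4},
    {"delta_pos": [0,0,1.4],"dr": [0,0,0],"fingers": 0.4}
  ]
}}

```text
time: 7.85
tool_pos: [0.5329, 0.0669, 0.1481]
tool_rot: [-3.142, 0.0, -0.079]
contact_force: [-0.1, 0.0, -1.1]
opening: 0.0399
grip_force: 35.0
```

Call:
{"api": "step_arm", "payload": {
  "increments": [
    {"delta_pos": [0,0,0.1],"dr": [0,0,0],"fingers": 0.4},
    {"delta_pos": [0,0,0.15],"dr": [0,0,0],"fingers": 0.4},
    {"delta_pos": [0,0,0.2],"dr": [0,0,0],"fingers": 0.4},
    {"delta_pos": [0,0,0.25],"dr": [0,0,0],"fingers": 0.4},
    {"delta_pos": [0,0,0.25],"dr": [0,0,0],"fingers": 0.4}
  ]
}}

```text
time: 8.48
tool_pos: [0.533, 0.0669, 0.1462]
tool_rot: [-3.142, -0.0, -0.079]
contact_force: [-0.8, -0.3, 1.5]
opening: 0.0396
grip_force: 35.0
```

Call:
{"api": "step_arm", "payload": {
  "increments": [
    {"delta_pos": [0,0,0],"dr": [0,0,0],"fingers": 0.0},
    {"delta_pos": [0,0,0],"dr": [0,0,0],"fingers": -0.5},
    {"delta_pos": [0,0,0],"dr": [0,0,0],"fingers": -0.5},
    {"delta_pos": [0,0,-2],"dr": [0,0,0],"fingers": -0.5},
    {"delta_pos": [0,0,-6],"dr": [0,0,0],"fingers": -0.5}
  ]
}}

```text
time: 9.1
tool_pos: [0.532, 0.0669, 0.205]
tool_rot: [3.141, 0.004, -0.079]
contact_force: [0.9, 0.1, 0.6]
opening: 0.0688
grip_force: 0.0
```

Call:
{"api": "step_arm", "payload": {
  "increments": [
    {"delta_pos": [0,0,-4],"dr": [0,0,0],"fingers": -0.5},
    {"delta_pos": [0,0,-6],"dr": [0,0,0],"fingers": -0.5},
    {"delta_pos": [-3.5,0,-6],"dr": [0,0,0],"fingers": -0.5},
    {"delta_pos": [-7,0,-6],"dr": [0,0,0],"fingers": -0.5},
    {"delta_pos": [-7,0,-6],"dr": [0,0,0],"fingers": -0.5}
  ]
}}

```text
time: 9.72
tool_pos: [0.4615, 0.0727, 0.2663]
tool_rot: [-3.141, -0.0, -0.078]
contact_force: [0.6, 0.0, 0.3]
opening: 0.069
grip_force: 0.0
```

Run:
```python
from h import *
o=state()
im,P=snap('wrist','w4');t,Q=snap('top','t4');s,S=snap('scene','s4')
hub=np.array([.532,.0665,.174]);kn=hub+[-.0698,.0055,.049]
for C in(P,Q,S): print(proj(C,hub),proj(C,kn))
u,v=proj(S,hub).astype(int)
A=cv2.resize(s[v-38:v+37,u-50:u+50,::-1],None,fx=4,fy=4,interpolation=2)
B=im[40:340,56:456,::-1]
cv2.imwrite('pics/c4.png',np.hstack([A,B]));print(u-50,v-38)
```

```text
t 9.72 p [0.4615 0.0727 0.2663] rpy [-179.99   -0.     -4.48] F [0.6 0.  0.3] open 0.069 grip 0.0
[256.39857121 102.47164779] [256.46614018 212.28994287]
[177.00246004 174.00657573] [168.39543244 204.74587567]
[191.9933302  138.95083605] [169.30190258 133.43928135]
141 100
```

View pics/c4.png

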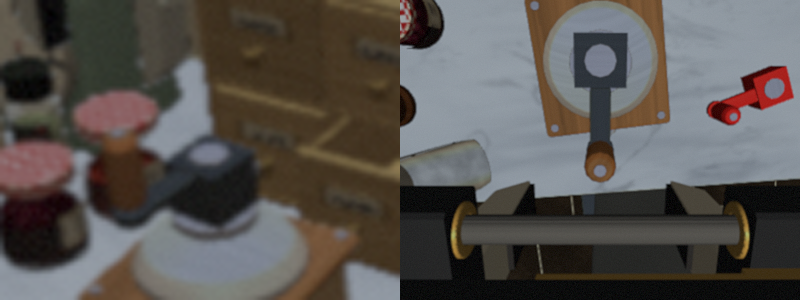

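The crank sits on the shoulder: hub cap at wrist (256,101), knob at (255,211), both within about 1.5 px of prediction. First contact at TCP z = 0.146 also matches home. Next I grip the knob.

Call:
{"api": "step_arm", "payload": {
  "increments": [
    {"delta_pos": [0.1,0,2],"dr": [0,0,0],"fingers": -0.5},
    {"delta_pos": [0.1,0,5],"dr": [0,0,0],"fingers": -0.3},
    {"delta_pos": [0.1,0,7.5],"dr": [0,0,0],"fingers": -0.1},
    {"delta_pos": [0.1,0,8.0],"dr": [0,0,0],"fingers": 0},
    {"delta_pos": [0.1,0,8.0],"dr": [0,0,0],"fingers": 0}
  ]
}}

```text
time: 10.5
tool_pos: [0.4649, 0.0723, 0.1861]
tool_rot: [-3.141, -0.0, -0.079]
contact_force: [-0.2, 0.1, 0.4]
opening: 0.0462
grip_force: 0.0
```

Call:
{"api": "step_arm", "payload": {
  "increments": [
    {"delta_pos": [0,0,0],"dr": [0,0,0],"fingers": 0.4},
    {"delta_pos": [0,0,0],"dr": [0,0,0],"fingers": 0.8},
    {"delta_pos": [0,0,0],"dr": [0,0,0],"fingers": 0.8},
    {"delta_pos": [0,0,0],"dr": [0,0,0],"fingers": 0.8},
    {"delta_pos": [0,0,0],"dr": [0,0,0],"fingers": 0.8}
  ],
  "newtons": 25
}}

```text
time: 11.12
tool_pos: [0.4643, 0.0724, 0.1862]
tool_rot: [-3.141, -0.001, -0.079]
contact_force: [-0.2, -0.0, 2.3]
opening: 0.0215
grip_force: 25.0
```

Call:
{"api": "step_arm", "payload": {
  "increments": [
    {"delta_pos": [0.34,-2.16,0],"dr": [0,0,0],"fingers": 0.8},
    {"delta_pos": [1.34,-4.11,0],"dr": [0,0,0],"fingers": 0.8},
    {"delta_pos": [2.89,-5.66,0],"dr": [0,0,0],"fingers": 0.8},
    {"delta_pos": [4.84,-6.66,0],"dr": [0,0,0],"fingers": 0.8},
    {"delta_pos": [7,-7,0],"dr": [0,0,0],"fingers": 0.8}
  ]
}}

```text
time: 11.75
tool_pos: [0.5394, 0.137, 0.186]
tool_rot: [3.141, 0.001, -0.078]
contact_force: [-3.6, -4.9, 0.2]
opening: 0.0217
grip_force: 25.0
```

Call:
{"api": "step_arm", "payload": {
  "increments": [
    {"delta_pos": [2.16,0.34,0],"dr": [0,0,0],"fingers": 0.8},
    {"delta_pos": [4.11,1.34,0],"dr": [0,0,0],"fingers": 0.8},
    {"delta_pos": [5.66,2.89,0],"dr": [0,0,0],"fingers": 0.8},
    {"delta_pos": [6.66,4.84,0],"dr": [0,0,0],"fingers": 0.8},
    {"delta_pos": [7,7,0],"dr": [0,0,0],"fingers": 0.8}
  ]
}}

```text
time: 12.38
tool_pos: [0.6036, 0.0602, 0.1857]
tool_rot: [-3.141, 0.001, -0.079]
contact_force: [-5.3, 3.3, 1.1]
opening: 0.0218
grip_force: 25.0
```

Call:
{"api": "step_arm", "payload": {
  "increments": [
    {"delta_pos": [-0.34,2.16,0],"dr": [0,0,0],"fingers": 0.8},
    {"delta_pos": [-1.34,4.11,0],"dr": [0,0,0],"fingers": 0.8},
    {"delta_pos": [-2.89,5.66,0],"dr": [0,0,0],"fingers": 0.8},
    {"delta_pos": [-4.84,6.66,0],"dr": [0,0,0],"fingers": 0.8},
    {"delta_pos": [-7,7,0],"dr": [0,0,0],"fingers": 0.8}
  ]
}}

```text
time: 13.0
tool_pos: [0.5283, -0.0037, 0.1861]
tool_rot: [-3.14, -0.003, -0.08]
contact_force: [3.3, 9.2, -2.6]
opening: 0.0214
grip_force: 25.0
```

Call:
{"api": "step_arm", "payload": {
  "increments": [
    {"delta_pos": [-2.16,-0.34,0],"dr": [0,0,0],"fingers": 0.8},
    {"delta_pos": [-4.11,-1.34,0],"dr": [0,0,0],"fingers": 0.8},
    {"delta_pos": [-5.66,-2.89,0],"dr": [0,0,0],"fingers": 0.8},
    {"delta_pos": [-6.66,-4.84,0],"dr": [0,0,0],"fingers": 0.8},
    {"delta_pos": [-7,-7,0],"dr": [0,0,0],"fingers": 0.8}
  ]
}}

```text
time: 13.62
tool_pos: [0.4629, 0.0722, 0.1862]
tool_rot: [3.14, 0.0, -0.079]
contact_force: [3.5, -2.5, 0.6]
opening: 0.0214
grip_force: 25.0
```

Run:
```python
from h import *
o=state()
im,P=snap('wrist','w5');s,S=snap('scene','s5')
u,v=191,138
A=cv2.resize(s[v-38:v+37,u-50:u+50,::-1],None,fx=4,fy=4,interpolation=2)
cv2.imwrite('pics/c5.png',np.hstack([A,im[40:340,56:456,::-1]]))
```

```text
t 13.62 p [0.4629 0.0722 0.1862] rpy [ 1.7993e+02  2.0000e-02 -4.5300e+00] F [ 3.5 -2.5  0.6] open 0.0214 grip 25.0
```

View pics/c5.png

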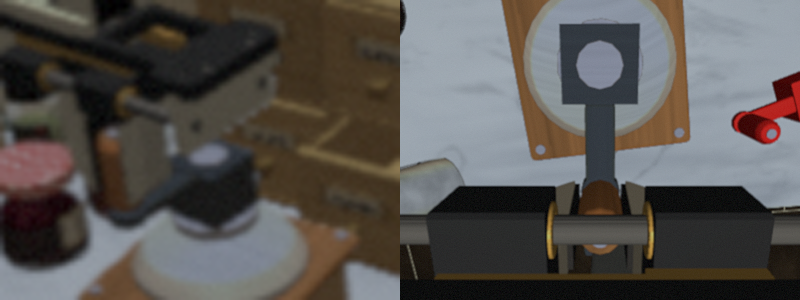

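After one turn the knob is held between the pads and the hub is still down on the shoulder (crop (600,65)). I wind one turn and a quarter more.

Call:
{"api": "step_arm", "payload": {
  "increments": [
    {"delta_pos": [0.34,-2.16,0],"dr": [0,0,0],"fingers": 0.8},
    {"delta_pos": [1.34,-4.11,0],"dr": [0,0,0],"fingers": 0.8},
    {"delta_pos": [2.89,-5.66,0],"dr": [0,0,0],"fingers": 0.8},
    {"delta_pos": [4.84,-6.66,0],"dr": [0,0,0],"fingers": 0.8},
    {"delta_pos": [7,-7,0],"dr": [0,0,0],"fingers": 0.8}
  ]
}}

```text
time: 14.35
tool_pos: [0.5396, 0.1368, 0.186]
tool_rot: [-3.141, 0.001, -0.078]
contact_force: [-2.2, -3.9, 1.7]
opening: 0.0213
grip_force: 25.0
```

Call:
{"api": "step_arm", "payload": {
  "increments": [
    {"delta_pos": [2.16,0.34,0],"dr": [0,0,0],"fingers": 0.8},
    {"delta_pos": [4.11,1.34,0],"dr": [0,0,0],"fingers": 0.8},
    {"delta_pos": [5.66,2.89,0],"dr": [0,0,0],"fingers": 0.8},
    {"delta_pos": [6.66,4.84,0],"dr": [0,0,0],"fingers": 0.8},
    {"delta_pos": [7,7,0],"dr": [0,0,0],"fingers": 0.8}
  ]
}}

```text
time: 14.98
tool_pos: [0.6035, 0.06, 0.1856]
tool_rot: [-3.141, 0.001, -0.079]
contact_force: [-5.2, 3.3, 2.0]
opening: 0.0214
grip_force: 25.0
```

Call:
{"api": "step_arm", "payload": {
  "increments": [
    {"delta_pos": [-0.34,2.16,0],"dr": [0,0,0],"fingers": 0.8},
    {"delta_pos": [-1.34,4.11,0],"dr": [0,0,0],"fingers": 0.8},
    {"delta_pos": [-2.89,5.66,0],"dr": [0,0,0],"fingers": 0.8},
    {"delta_pos": [-4.84,6.66,0],"dr": [0,0,0],"fingers": 0.8},
    {"delta_pos": [-7,7,0],"dr": [0,0,0],"fingers": 0.8}
  ]
}}

```text
time: 15.6
tool_pos: [0.5282, -0.0037, 0.186]
tool_rot: [-3.14, -0.003, -0.08]
contact_force: [3.2, 7.9, -1.1]
opening: 0.0215
grip_force: 25.0
```

Call:
{"api": "step_arm", "payload": {
  "increments": [
    {"delta_pos": [-2.16,-0.34,0],"dr": [0,0,0],"fingers": 0.8},
    {"delta_pos": [-4.11,-1.34,0],"dr": [0,0,0],"fingers": 0.8},
    {"delta_pos": [-5.66,-2.89,0],"dr": [0,0,0],"fingers": 0.8},
    {"delta_pos": [-6.66,-4.84,0],"dr": [0,0,0],"fingers": 0.8},
    {"delta_pos": [-7,-7,0],"dr": [0,0,0],"fingers": 0.8}
  ]
}}

```text
time: 16.23
tool_pos: [0.4628, 0.0722, 0.1861]
tool_rot: [3.14, 0.001, -0.079]
contact_force: [2.1, -2.7, 0.7]
opening: 0.0216
grip_force: 25.0
```

Call:
{"api": "step_arm", "payload": {
  "increments": [
    {"delta_pos": [0.34,-2.16,0],"dr": [0,0,0],"fingers": 0.8},
    {"delta_pos": [1.34,-4.11,0],"dr": [0,0,0],"fingers": 0.8},
    {"delta_pos": [2.89,-5.66,0],"dr": [0,0,0],"fingers": 0.8},
    {"delta_pos": [4.84,-6.66,0],"dr": [0,0,0],"fingers": 0.8},
    {"delta_pos": [7,-7,0],"dr": [0,0,0],"fingers": 0.8}
  ]
}}

```text
time: 16.85
tool_pos: [0.539, 0.137, 0.1859]
tool_rot: [3.141, 0.001, -0.077]
contact_force: [-3.4, -5.2, 1.4]
opening: 0.0213
grip_force: 25.0
```

Call:
{"api": "step_arm", "payload": {
  "increments": [
    {"delta_pos": [0,0,0],"dr": [0,0,0],"fingers": 0.8},
    {"delta_pos": [0,0,0],"dr": [0,0,0],"fingers": 0.4},
    {"delta_pos": [0,0,0],"dr": [0,0,0],"fingers": 0},
    {"delta_pos": [0,0,0],"dr": [0,0,0],"fingers": -0.3},
    {"delta_pos": [0,0,0],"dr": [0,0,0],"fingers": -0.3}
  ]
}}

```text
time: 17.48
tool_pos: [0.5392, 0.1366, 0.1858]
tool_rot: [-3.142, 0.0, -0.079]
contact_force: [-0.5, 0.9, 0.3]
opening: 0.0526
grip_force: 0.0
```

Call:
{"api": "step_arm", "payload": {
  "increments": [
    {"delta_pos": [0,0,-2],"dr": [0,0,0],"fingers": -0.3},
    {"delta_pos": [0,0,-5],"dr": [0,0,0],"fingers": -0.3},
    {"delta_pos": [0,0,-10],"dr": [0,0,0],"fingers": -0.3},
    {"delta_pos": [-3,0,-14],"dr": [0,0,0],"fingers": -0.3},
    {"delta_pos": [-6,0,-14],"dr": [0,0,0],"fingers": -0.3}
  ]
}}

```text
time: 18.1
tool_pos: [0.4802, 0.1415, 0.3291]
tool_rot: [-3.14, -0.007, -0.079]
contact_force: [0.6, -0.2, -0.3]
opening: 0.0597
grip_force: 0.0
```

Run:
```python
from h import *
o=state()
im,P=snap('wrist','w6');s,S=snap('scene','s6')
u,v=191,138
A=cv2.resize(s[v-38:v+37,u-50:u+50,::-1],None,fx=4,fy=4,interpolation=2)
cv2.imwrite('pics/c6.png',np.hstack([A,im[40:340,56:456,::-1]]));print(proj(P,[.5325,.0668,.174])-[56,40],proj(P,[.538,.1365,.223])-[56,40])
```

```text
t 18.1 p [0.4802 0.1415 0.3291] rpy [-179.91   -0.37   -4.52] F [ 0.6 -0.2 -0.3] open 0.0597 grip 0.0
[273.71050038  77.42024408] [200.22910089  79.71961574]
```

View pics/c6.png

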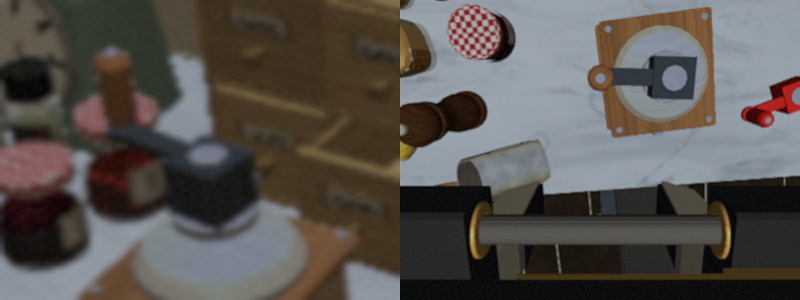

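The crank rests home on the shoulder with hub cap and knob at the predicted pixels, and the gripper is clear. I let the arm settle and hand in.

Call:
{"api": "step_arm", "payload": {
  "increments": [
    {"delta_pos": [0,0,0],"dr": [0,0,0],"fingers": -0.3},
    {"delta_pos": [0,0,0],"dr": [0,0,0],"fingers": -0.3},
    {"delta_pos": [0,0,0],"dr": [0,0,0],"fingers": -0.3},
    {"delta_pos": [0,0,0],"dr": [0,0,0],"fingers": -0.3},
    {"delta_pos": [0,0,0],"dr": [0,0,0],"fingers": -0.3}
  ]
}}

```text
time: 18.82
tool_pos: [0.4798, 0.1413, 0.3257]
tool_rot: [-3.142, 0.0, -0.079]
contact_force: [-1.4, 0.6, 0.3]
opening: 0.0599
grip_force: 0.0
```

```bash
python3 -c "
from cell import robot
print(robot.hand_in())"
```

```text
the job is handed in; nothing more can be done
None
```

The larger crank sits fully home on the mill shaft after 2¼ clockwise turns of the crank, released with the gripper clear, and the job was handed in at about 19 s (no verdict was returned).

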